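# Bring the oil can round to the front of the revolving parts stand

### The arm

A 6-joint arm with a two-finger parallel gripper is mounted at the origin on the work surface. World frame = base frame: x ahead of the robot, y to its left, z up, the work surface at z = 0. Lengths are in mm, angles in degrees, forces in N, time in s.
With the tool pointing down it reaches from about 300 to 850 mm from the base axis. Payload 4.2 kg.
Tool frame: the origin (TCP) lies at the very end of the fingers, on their centre line; the grasp point (between the pads) lies 19 mm behind it; z points along the fingers, y is the line along which they close (so a half turn about z gives the same grasp; the last joint's range is limited). The gripper opens to 91 mm and grips with 3 to 60 N. Pads are 32 mm wide; open, the fingers measure 118 mm over their backs; the gripper's body (76 mm by 178 mm) begins 60 mm behind the grasp point.
Start: joints at [-76.547, 18.312, 89.639, -0, 72.044, -1.146], TCP at [144.932, -556.451, 213.976] pointing down, gripper open.
Joint ranges: [-177.97, 177.97], [-48.28, 115.42], [12.27, 149.76], [-77.06, 257.06], [2.81, 150.46], [-146.56, 146.56]. Speed limits (degrees/s): [147.25, 147.25, 180, 180, 180, 180].

### API

Orientations are given as [roll, pitch, yaw] about the fixed x, y, z axes, in that order (R = Rz(yaw) Ry(pitch) Rx(roll)).
In Python, from workcell import * gives the robot as it stands.
- The arm moves only by the tool move_arm, never from a script. Its argument "motion" is a list of rows, each a list of 3 entries, a list of its own where there are three numbers: the finger opening in mm, from 0 to 91.2, then the shift along the world's x, y, z in units of 25 mm (1.0 is 25 mm), then the turn, a rotation vector about the world's x, y, z in units of 4 degrees (1.0 is 4 degrees). In form: [[grip, [x, y, z], [ax, ay, az]], ...]. A call has 1 to 20 rows; each row shifts and turns the commanded pose from where the row before left it; what a row does not reach is not made up. A row lasts 1/12 s, in which the tool goes at most 41.7 mm and 7.16 degrees, less where a joint would pass 70% of its speed; a pose out of reach is approached as far as the arm can. A call with a number of a shift or a turn outside -1 to 1 is refused whole. A call with a gripper value outside its range is refused whole. The fingers move at their own pace and stop on an object; "grip_force" is the grip in N (left out, the last holds). Time passes only in rows, so rows that do not move let the fingers close. It gives the time, the measured TCP pose, the force, the opening and the grip force at its end, in the units of the state.
- state(): the state, without advancing time (a new reading comes with each control period).
- grab_frame(name): name is "side" or "top" or "wrist"; returns the picture (420x560x3 uint8, blue, green, red); there is no depth.
- camera_info(name): a dict with "fx", "fy", "cx", "cy" (pixels), "rvec" (rotation vector, rad) and "tvec" (3), from world to camera coordinates, as OpenCV has them. Camera axes: x right, y down, z forward; pixel columns grow to the right and rows downward; lengths in mm; the calibration is good to about 2 mm. A picture is of the moment at which its call begins: read the wrist's pose just before it. camera_info takes no time and is no camera call; for the wrist camera it gives the pose at the moment of the call.
- job_done(): hands the job in; it is judged then, once.
The state is a dict: "time_s": time; "qpos": joint angles; "qvel": joint speeds; "effort": joint torques, N m; "ee_pos": TCP position; "ee_rot": TCP orientation; "force": force on the tool from outside, world axes, zero at the start; "torque": the same for the moment, N m; "gripper_width": finger opening in mm; "gripper_force": force on a finger pad.
Only numpy, scipy, OpenCV 4.12 (cv2) and the standard library are available. Lean on these libraries where they do the work, as an engineer would, in place of code of your own. Each camera call takes 0.05 s, during which the arm holds its last target. There are 200 camera calls.

### The job

Turn the revolving parts stand by pushing the pegs on its rim until the oil can with the thin spout stands right at the front, squarely in line with the stand's pointer, then leave the tray at rest there. Turn it gently enough that everything stays standing in its place on the tray, never touch or lift the things on it, and leave the tools and parts on the bench alone.

Things in the scene. Friction and masses are not known exactly. Their poses are not given: they have to be found in the camera images.
- stand: the fixed base of the revolving parts stand, bolted to the bench: a grey painted disc 150 mm across and 12 mm high with a flat aluminium arm 26 mm wide and 10 mm high that reaches out under the tray and ends in a pointed tip, 188 mm from the centre, that shows past the tray's edge. Origin: on the bench on the turning axis. Its -x axis runs along the arm to the pointer's tip: that is the stand's front. Its yaw differs from time to time
- tray (a joint): angle of the round tray about the vertical axis through the stand's origin, rad, counter-clockwise from above positive; it turns freely either way (several turns), stays where it is left, and needs about 1 to 2 N at the pegs
- tray_centre (a point): centre of the tray's upper face, 45 mm above the bench. The tray is a plywood disc 264 mm across and 12 mm thick (underside 33 mm above the bench), and carries six upright steel pegs, 12 mm across and 32 mm high, 60 degrees apart on a circle of 120 mm radius about the axis: they are there to be pushed sideways with a finger. The ring of tray between 92 mm from the axis and the pegs is empty
- peg0_top (a point): top centre of one of the six pegs, 77 mm above the bench (the others follow at 60 degree steps round the axis); it turns with the tray
- oiler: the oil can: the only thing on the tray with a long thin spout. Plain steel, round body 50 mm across and 18 mm high, then a cone up to 42 mm and a slim upright spout, 72 mm high in all. It stands 62 mm (within 5) from the tray's axis. Stands loose on the tray. Origin: centre of its underside; its z axis is up.
- tin: plain steel cylinder, 44 mm across, 48 mm high, flat top. Stands loose on the tray. Origin: centre of its underside; its z axis is up.
- reducer: turned steel reducer, 44 mm across for the lower 20 mm, then 28 mm across, 38 mm high. Stands loose on the tray. Origin: centre of its underside; its z axis is up.
- jar: small glass jar with a steel cap, 46 mm across, 55 mm high. Stands loose on the tray. Origin: centre of its underside; its z axis is up.
- beaker: empty steel cup, 48 mm across the rim, 50 mm high; at the start it is the one nearest the pointer. Stands loose on the tray. Origin: centre of its underside; its z axis is up.
- wrench: steel wrench 170 mm long lying on the bench beside the stand, handle to its -x; bystander
- hammer: hammer 280 mm long lying on the bench on the robot's left, handle to its -x; bystander
- coupling: short copper tube 48 mm across and 35 mm high standing on the bench beside the stand, origin under its centre; bystander
- offcut: steel rod offcut 14 mm across and 90 mm long lying along its x axis on the bench beside the stand; bystander
There are look-alikes about, which are no part of the job. Leave any purple or yellow look-alike of the oiler alone.

How it is judged (in metres and radians):
At the end, for the whole second after the job is handed in: The oil can is within 11 mm of the pointer's line, on the pointer's side of the axis; the tray is still; all five things on it are at rest, upright, 45 to 80 mm from its axis; the wrench, hammer, coupling and offcut are within 20 mm of where they were (y of oiler in the frame of stand between -0.011 and 0.011 m and x of oiler in the frame of stand between -0.08 and -0.045 m and velocity of joint tray between -0.05 and 0.05 rad/s and angle between each of oiler, tin, reducer, jar, beaker's own z axis and vertical below 0.1 rad and height (world z) of oiler between 0.041 and 0.05 m and linear speed of each of oiler, tin, reducer, jar, beaker below 0.02 m/s and horizontal distance between oiler and tray_centre between 0.045 and 0.08 m and height (world z) of tin between 0.041 and 0.05 m and horizontal distance between tin and tray_centre between 0.045 and 0.08 m and height (world z) of reducer between 0.041 and 0.05 m and horizontal distance between reducer and tray_centre between 0.045 and 0.08 m and height (world z) of jar between 0.041 and 0.05 m and horizontal distance between jar and tray_centre between 0.045 and 0.08 m and height (world z) of beaker between 0.041 and 0.05 m and horizontal distance between beaker and tray_centre between 0.045 and 0.08 m and distance of each of wrench, hammer, coupling, offcut from where it was at the start of the episode below 0.02 m); the robot touches nothing.
It fails at once if something standing on the tray is pushed or touched by the robot (more than 0.5 N) (contact force between any of the fingers, the arm and oiler above 0.5 N or contact force between any of the fingers, the arm and tin above 0.5 N or contact force between any of the fingers, the arm and reducer above 0.5 N or contact force between any of the fingers, the arm and jar above 0.5 N or contact force between any of the fingers, the arm and beaker above 0.5 N).
It fails at once if something standing on the tray is lifted (over 12 mm), knocked over, slid by more than about 15 mm outwards or taken off the tray (height (world z) of any of oiler, tin, reducer, jar, beaker above 0.057 m or height (world z) of any of oiler, tin, reducer, jar, beaker below 0.035 m or angle between any of oiler, tin, reducer, jar, beaker's own z axis and vertical above 0.3 rad or horizontal distance between any of oiler, tin, reducer, jar, beaker and tray_centre above 0.082 m).
It fails at once if the tools and parts lying on the bench are disturbed (over 20 mm) (distance of any of wrench, hammer, coupling, offcut from where it was at the start of the episode above 0.02 m).
It also fails if it takes over 51 s, if anything falls off the work surface, if the arm or the gripper's body presses on something with over 40 N, if the wrist force passes 120 N, or if a joint passes its speed limit or range.

## Working session

There is one attempt and no reset: what is moved stays moved. The work goes in short steps, Python scripts to look and compute and a tool call to move; the robot and the scene stay as the last step left them, time stands still between calls to the robot, and variables do not carry over. Pictures are saved under pics/ and viewed, at most 10 in all, crops included, and the job is handed in when it is done.

Besides the shell and the picture viewer there is one more tool, called after "Emit:" as name(argument=value, ...) on one line, values as JSON. move_arm: Moves the arm, as the interface text tells. Shifts and turns lie within -1 to 1; 1 stands for 25 mm of shift or 4 degrees of turn. Its arguments: {"type":"object","properties":{"motion":{"type":"array","items":{"type":"array"}},"grip_force":{"type":"number"}},"required":["motion"]}

```bash
mkdir -p pics; ls; python3 - <<'E'
from workcell import *
import cv2
for n in("top","side"):
    cv2.imwrite(f"pics/{n}0.png",grab_frame(n)); print(n,camera_info(n))
s=state();print(s["time_s"],s["ee_pos"],s["ee_rot"],s["gripper_width"])
E
```

```text
pics
top {'fx': 447.1962595168492, 'fy': 447.1962595168492, 'cx': 279.16091751688765, 'cy': 206.42144723483537, 'rvec': array([ 2.16563073, -2.17610564,  0.06666785]), 'tvec': array([  31.82761365,  522.35535602, 1352.73852027])}
side {'fx': 405.4576783706072, 'fy': 405.4576783706072, 'cx': 280.32004373518225, 'cy': 211.72289823043616, 'rvec': array([ 2.12411596, -0.13117464,  0.04222052]), 'tvec': array([-501.64635477,  116.33331718, 1019.52970645])}
0.1 [ 144.81648091 -555.99117579  213.20065199] [-1.79907803e+02 -1.62520043e-03  1.45959868e+01] 90.91519035859336
```

View pics/top0.png

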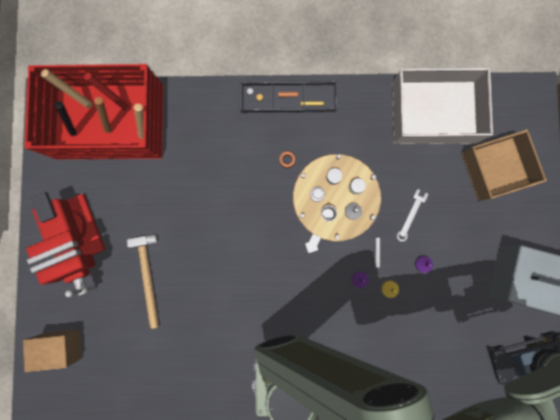

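View pics/side0.png

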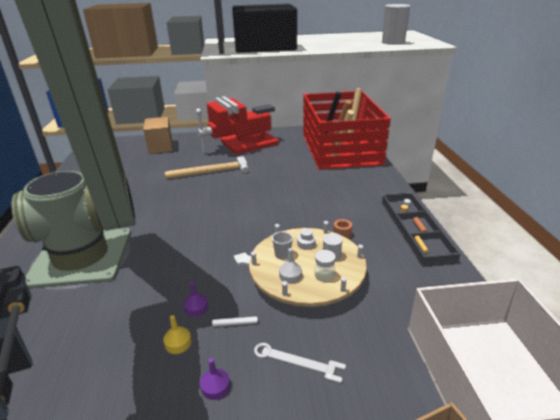

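```bash
cat > h.py <<'E'
from workcell import *
import cv2, numpy as np
def pt(n,u,v,z):
    c=camera_info(n);R=cv2.Rodrigues(c["rvec"])[0]
    d=R.T@np.array([(u-c["cx"])/c["fx"],(v-c["cy"])/c["fy"],1]);o=-R.T@c["tvec"]
    return (o+d*(z-o[2])/d[2])[:2]
def px(n,P):
    c=camera_info(n);K=np.array([[c["fx"],0,c["cx"]],[0,c["fy"],c["cy"]],[0,0,1.]])
    return cv2.projectPoints(np.array(P,float).reshape(-1,1,3),c["rvec"],c["tvec"],K,None)[0][:,0]
E
python3 - <<'E'
from h import *
im=grab_frame("top")
a=cv2.resize(im[145:265,275:395],None,fx=5,fy=5,interpolation=cv2.INTER_CUBIC)
cv2.imwrite("pics/crop1.png",a)
hsv=cv2.cvtColor(im,cv2.COLOR_BGR2HSV)
m=cv2.inRange(hsv,(8,50,90),(30,255,255));m[:140]=0;m[260:]=0;m[:,:280]=0;m[:,:][:,390:]=0
c=max(cv2.findContours(m,0,1)[0],key=cv2.contourArea)
e=cv2.fitEllipse(cv2.convexHull(c));print(e,pt("top",*e[0],45),cv2.minEnclosingCircle(c))
E
```

```text
((336.5110168457031, 197.05943298339844), (87.4435043334961, 88.46170806884766), 115.26464080810547) [ 547.96026374 -144.33758753] ((336.6474914550781, 196.96368408203125), 44.313533782958984)
```

View pics/crop1.png

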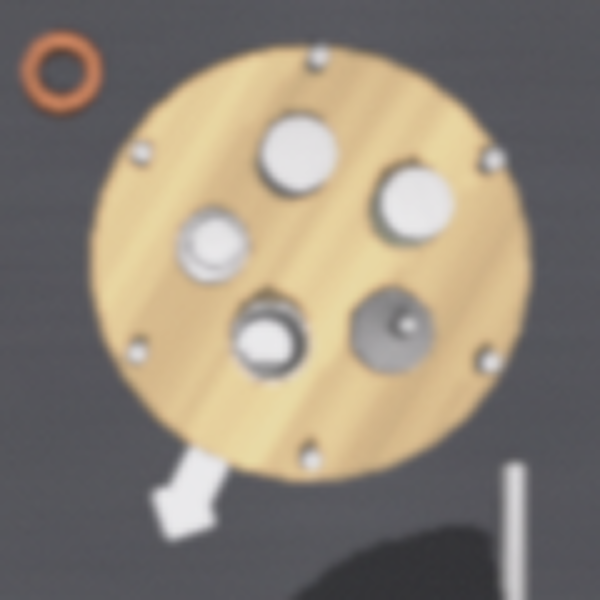

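```bash
python3 - <<'E'
from h import *
f=lambda x,y,z:pt("top",275+(x+.5)/5-.5,145+(y+.5)/5-.5,z)
c=pt("top",336.55,197.0,45)
def pol(p):d=p-c;return np.round([*p,np.hypot(*d),np.degrees(np.arctan2(d[1],d[0]))],1)
print("tip",pol(f(168,541,10)))
print("arm",pol(f(208,455,10)))
print("oil spout",pol(f(407,323,117)),"body",pol(f(391,331,60)))
for q in[(319,57),(492,158),(489,360),(311,459),(138,351),(142,152)]:print("peg",pol(f(*q,75)))
for n,q,z in[("beaker",(268,340),93),("red",(213,243),83),("jar?",(415,203),98),("tin",(298,153),93),("coupl",(61,72),35),("rod1",(514,465),14),("rod2",(512,600),14)]:print(n,pol(f(*q,z)))
for z in(117,):print(pt("side",291,253,117))
E
```

```text
tip [380.1 -59.  188.5 153. ]
arm [432.7 -84.1 130.3 152.4]
oil spout [ 505.6 -191.3   63.3 -132.2] body [ 505.1 -190.4   63.  -133.1]
peg [ 667.5 -148.4  119.4   -1.9]
peg [ 606.2 -249.6  120.1  -61.1]
peg [ 486.7 -245.3  118.1 -121.4]
peg [ 429.1 -140.2  119.1  178. ]
peg [493.  -39.5 118.6 117.7]
peg [611.3 -42.8 119.6  58.2]
beaker [ 497.9 -114.4   58.6  149.1]
red [555.8 -83.8  61.2  82.8]
jar? [ 576.8 -200.1   62.6  -62.7]
tin [ 607.3 -133.3   60.2   10.7]
coupl [667.2   5.  191.1  51.5]
rod1 [ 425.7 -270.7  175.9 -134.1]
rod2 [ 343.7 -267.7  238.7 -148.9]
[ 506.75132121 -203.16108332]
```

Emit:
move_arm(motion=[[30,[0.4,0.4,0],[0,0,0.3]],[30,[0.8,0.75,0],[0,0,0.6]],[30,[0.85,0.8,0],[0,0,0.7]],[30,[0.85,0.8,0],[0,0,0.7]],[30,[0.85,0.8,0],[0,0,0.7]],[30,[0.85,0.8,0],[0,0,0.7]],[30,[0.85,0.8,0],[0,0,0.7]],[30,[0.85,0.8,0],[0,0,0.7]],[30,[0.85,0.8,0],[0,0,0.7]],[30,[0.85,0.8,0],[0,0,0.7]],[30,[0.85,0.8,0],[0,0,0.7]],[30,[0.85,0.8,0],[0,0,0.7]],[30,[0.85,0.8,0],[0,0,0.7]],[30,[0.85,0.8,0],[0,0,0.7]],[30,[0.85,0.75,0],[0,0,0.7]],[30,[0.8,0.6,0],[0,0,0.7]],[30,[0.7,0.3,0],[0,0,0.7]],[30,[0.4,0,0],[0,0,0.3]],[30,[0,0,0],[0,0,0]],[30,[0,0,0],[0,0,0]]])

```text
time_s: 1.82
ee_pos: [498.3, -246.3, 213.6]
ee_rot: [-179.9, 0.0, 61.4]
force: [0.8, 0.8, -0.6]
gripper_width: 30.0
gripper_force: 0.0
```

Emit:
move_arm(motion=[[30,[-0.53,0,0],[0,0,-0.85]],[30,[0,0,-0.6],[0,0,0]],[30,[0,0,-0.9],[0,0,0]],[30,[0,0,-0.9],[0,0,0]],[30,[0,0,-0.9],[0,0,0]],[30,[0,0,-0.6],[0,0,0]],[30,[0,0,-0.3],[0,0,0]],[30,[0,0,0],[0,0,0]]])

```text
time_s: 2.48
ee_pos: [483.4, -246.5, 107.5]
ee_rot: [-179.8, 0.0, 57.9]
force: [-0.4, 0.7, -0.1]
gripper_width: 30.0
gripper_force: 0.0
```

```bash
python3 - <<'E'
from h import *
s=state();print(s["ee_pos"],s["ee_rot"])
w=grab_frame("wrist");t=grab_frame("side")
t=cv2.resize(t[200:320,220:380],(560,420),interpolation=cv2.INTER_CUBIC)
cv2.imwrite("pics/w1.png",cv2.resize(np.hstack([w,t]),(800,300)))
print(px("wrist",[[484.8,-246.3,77],[485,-246,77]]))
E
```

```text
[ 483.40497806 -246.49486724  107.49025977] [-1.79775683e+02  2.82657128e-02  5.78996209e+01]
[[285.98051232 230.50329031]
 [285.99673209 229.96037868]]
```

View pics/w1.png

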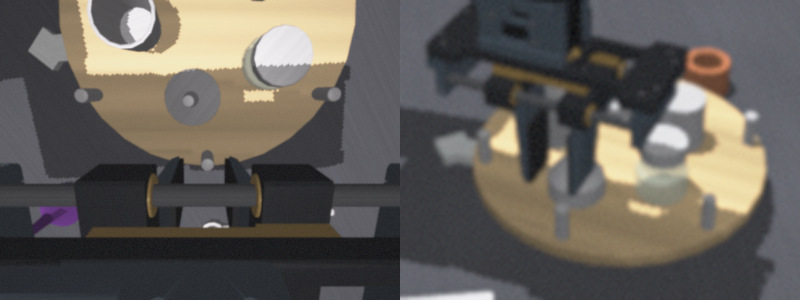

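```bash
python3 - <<'E'
from h import *
def rows(a,b,n):
    A=np.radians(np.linspace(a,b,n+1))
    P=np.c_[548+119.5*np.cos(A),-144.3+119.5*np.sin(A)]/25
    d=np.diff(np.round(P,2),axis=0)
    print("["+", ".join(f"[30, [{x:.2f}, {y:.2f}, 0], [0, 0, {(b-a)/n/4:.3f}]]" for x,y in d)+"]")
rows(238.2,232.2,6);rows(232.2,202.2,20);rows(202.2,172.2,20)
rows(172.2,159.4,12)
E
```

```text
[[30, [-0.07, 0.04, 0], [0, 0, -0.250]], [30, [-0.07, 0.05, 0], [0, 0, -0.250]], [30, [-0.07, 0.04, 0], [0, 0, -0.250]], [30, [-0.07, 0.05, 0], [0, 0, -0.250]], [30, [-0.06, 0.05, 0], [0, 0, -0.250]], [30, [-0.07, 0.05, 0], [0, 0, -0.250]]]
[[30, [-0.10, 0.08, 0], [0, 0, -0.375]], [30, [-0.09, 0.08, 0], [0, 0, -0.375]], [30, [-0.10, 0.08, 0], [0, 0, -0.375]], [30, [-0.09, 0.09, 0], [0, 0, -0.375]], [30, [-0.09, 0.09, 0], [0, 0, -0.375]], [30, [-0.08, 0.09, 0], [0, 0, -0.375]], [30, [-0.09, 0.09, 0], [0, 0, -0.375]], [30, [-0.08, 0.09, 0], [0, 0, -0.375]], [30, [-0.08, 0.10, 0], [0, 0, -0.375]], [30, [-0.08, 0.10, 0], [0, 0, -0.375]], [30, [-0.07, 0.10, 0], [0, 0, -0.375]], [30, [-0.07, 0.10, 0], [0, 0, -0.375]], [30, [-0.07, 0.11, 0], [0, 0, -0.375]], [30, [-0.07, 0.10, 0], [0, 0, -0.375]], [30, [-0.06, 0.11, 0], [0, 0, -0.375]], [30, [-0.06, 0.11, 0], [0, 0, -0.375]], [30, [-0.06, 0.11, 0], [0, 0, -0.375]], [30, [-0.06, 0.11, 0], [0, 0, -0.375]], [30, [-0.05, 0.12, 0], [0, 0, -0.375]], [30, [-0.05, 0.11, 0], [0, 0, -0.375]]]
[[30, [-0.04, 0.12, 0], [0, 0, -0.375]], [30, [-0.04, 0.12
[... 504 characters left out ...]
0, [0.00, 0.12, 0], [0, 0, -0.375]], [30, [0.00, 0.13, 0], [0, 0, -0.375]], [30, [0.01, 0.12, 0], [0, 0, -0.375]], [30, [0.01, 0.13, 0], [0, 0, -0.375]], [30, [0.01, 0.12, 0], [0, 0, -0.375]], [30, [0.01, 0.13, 0], [0, 0, -0.375]]]
[[30, [0.02, 0.08, 0], [0, 0, -0.267]], [30, [0.01, 0.09, 0], [0, 0, -0.267]], [30, [0.02, 0.09, 0], [0, 0, -0.267]], [30, [0.02, 0.09, 0], [0, 0, -0.267]], [30, [0.02, 0.08, 0], [0, 0, -0.267]], [30, [0.02, 0.09, 0], [0, 0, -0.267]], [30, [0.02, 0.09, 0], [0, 0, -0.267]], [30, [0.02, 0.08, 0], [0, 0, -0.267]], [30, [0.03, 0.09, 0], [0, 0, -0.267]], [30, [0.03, 0.08, 0], [0, 0, -0.267]], [30, [0.03, 0.09, 0], [0, 0, -0.267]], [30, [0.03, 0.08, 0], [0, 0, -0.267]]]
```

Emit:
move_arm(motion=[[30,[0,0,-0.4],[0,0,0]],[30,[0,0,-0.5],[0,0,0]],[30,[0,0,-0.5],[0,0,0]],[30,[0,0,-0.3],[0,0,0]],[30,[0,0,-0.2],[0,0,0]],[30,[0,0,0],[0,0,0]]])

```text
time_s: 3.08
ee_pos: [485.0, -246.2, 60.8]
ee_rot: [-179.9, 0.0, 58.0]
force: [0.1, 0.1, -0.1]
gripper_width: 30.2
gripper_force: 0.0
```

Emit:
move_arm(motion=[[30,[-0.07,0.04,0],[0,0,-0.25]],[30,[-0.07,0.05,0],[0,0,-0.25]],[30,[-0.07,0.04,0],[0,0,-0.25]],[30,[-0.07,0.05,0],[0,0,-0.25]],[30,[-0.06,0.05,0],[0,0,-0.25]],[30,[-0.07,0.05,0],[0,0,-0.25]],[30,[-0.1,0.08,0],[0,0,-0.375]],[30,[-0.09,0.08,0],[0,0,-0.375]],[30,[-0.1,0.08,0],[0,0,-0.375]],[30,[-0.09,0.09,0],[0,0,-0.375]],[30,[-0.09,0.09,0],[0,0,-0.375]],[30,[-0.08,0.09,0],[0,0,-0.375]],[30,[-0.09,0.09,0],[0,0,-0.375]],[30,[-0.08,0.09,0],[0,0,-0.375]],[30,[-0.08,0.1,0],[0,0,-0.375]],[30,[-0.08,0.1,0],[0,0,-0.375]]])

```text
time_s: 4.42
ee_pos: [453.6, -217.3, 61.9]
ee_rot: [179.9, -0.0, 36.9]
force: [0.4, -0.5, 0.2]
gripper_width: 29.9
gripper_force: 0.5
```

Emit:
move_arm(motion=[[30,[-0.07,0.1,0],[0,0,-0.375]],[30,[-0.07,0.1,0],[0,0,-0.375]],[30,[-0.07,0.11,0],[0,0,-0.375]],[30,[-0.07,0.1,0],[0,0,-0.375]],[30,[-0.06,0.11,0],[0,0,-0.375]],[30,[-0.06,0.11,0],[0,0,-0.375]],[30,[-0.06,0.11,0],[0,0,-0.375]],[30,[-0.06,0.11,0],[0,0,-0.375]],[30,[-0.05,0.12,0],[0,0,-0.375]],[30,[-0.05,0.11,0],[0,0,-0.375]],[30,[-0.04,0.12,0],[0,0,-0.375]],[30,[-0.04,0.12,0],[0,0,-0.375]],[30,[-0.04,0.11,0],[0,0,-0.375]],[30,[-0.04,0.12,0],[0,0,-0.375]],[30,[-0.03,0.13,0],[0,0,-0.375]],[30,[-0.03,0.12,0],[0,0,-0.375]],[30,[-0.03,0.12,0],[0,0,-0.375]],[30,[-0.02,0.12,0],[0,0,-0.375]],[30,[-0.03,0.12,0],[0,0,-0.375]],[30,[-0.01,0.13,0],[0,0,-0.375]]])

```text
time_s: 6.08
ee_pos: [430.1, -160.0, 61.8]
ee_rot: [180.0, -0.0, 6.9]
force: [-1.3, -0.8, 0.4]
gripper_width: 29.7
gripper_force: 0.5
```

Emit:
move_arm(motion=[[30,[-0.02,0.12,0],[0,0,-0.375]],[30,[-0.01,0.13,0],[0,0,-0.375]],[30,[0,0.12,0],[0,0,-0.375]],[30,[-0.01,0.13,0],[0,0,-0.375]],[30,[0,0.12,0],[0,0,-0.375]],[30,[0,0.13,0],[0,0,-0.375]],[30,[0.01,0.12,0],[0,0,-0.375]],[30,[0.01,0.13,0],[0,0,-0.375]],[30,[0.01,0.12,0],[0,0,-0.375]],[30,[0.01,0.13,0],[0,0,-0.375]],[30,[0.02,0.08,0],[0,0,-0.267]],[30,[0.01,0.09,0],[0,0,-0.267]],[30,[0.02,0.09,0],[0,0,-0.267]],[30,[0.01,0.05,0],[0,0,-0.15]],[30,[0,0,0],[0,0,0]],[30,[0,0,0],[0,0,0]]])

```text
time_s: 7.42
ee_pos: [431.2, -120.7, 61.3]
ee_rot: [-180.0, 0.0, -11.8]
force: [0.5, 0.1, -0.4]
gripper_width: 30.2
gripper_force: 0.0
```

```bash
python3 - <<'E'
from h import *
s=state();print(s["time_s"],s["ee_pos"],s["ee_rot"],s["force"])
t=grab_frame("top");w=grab_frame("side")
a=cv2.resize(t[145:265,275:395],(400,400),interpolation=cv2.INTER_CUBIC)
b=cv2.resize(w[200:320,220:380],(400,300),interpolation=cv2.INTER_CUBIC)
b=cv2.copyMakeBorder(b,0,100,0,0,0)
cv2.imwrite("pics/t2.png",np.hstack([a,b]))
E
```

```text
7.4167 [ 431.16081666 -120.69575188   61.34803503] [-1.79987054e+02  3.87968786e-02 -1.18069149e+01] [ 0.4929221   0.13441877 -0.36546873]
```

View pics/t2.png

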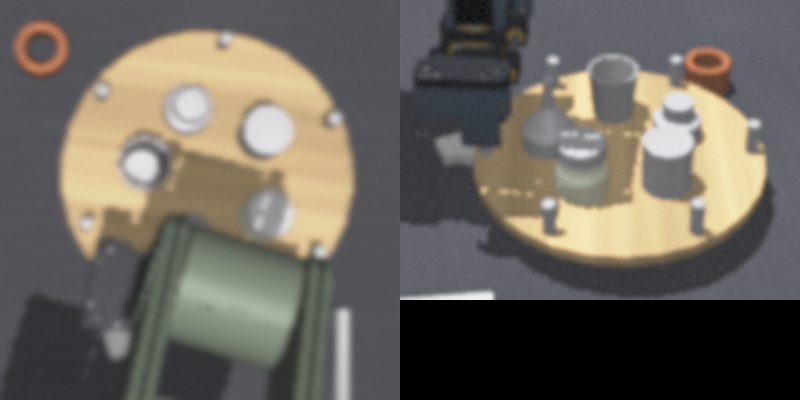

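```bash
python3 - <<'E'
from h import *
s=120/400;c=np.array([548,-144.3])
for q in[(225,39),(335,117),(86,222),(101,90)]:
    p=pt("top",275+(q[0]+.5)*s-.5,145+(q[1]+.5)*s-.5,75);d=p-c;a=np.degrees(np.arctan2(d[1],d[0]));print(p,np.hypot(*d),a,a%60)
E
```

```text
[ 666.36924075 -159.51350674] 119.34290067931225 -7.3238373956386145 52.67616260436139
[ 595.62244449 -255.6768398 ] 121.13091126639463 -66.84944498848976 53.150555011510235
[503.5327022  -34.41972937] 118.53697502388148 112.03262023393133 52.032620233931326
[621.264347   -48.69222831] 120.45127873750809 52.53701202007808 52.53701202007808
```

Emit:
move_arm(motion=[[30,[0.01,0.04,0],[0,0,-0.13]],[30,[0.02,0.08,0],[0,0,-0.267]],[30,[0.02,0.09,0],[0,0,-0.267]],[30,[0.02,0.09,0],[0,0,-0.267]],[30,[0.02,0.08,0],[0,0,-0.267]],[30,[0.03,0.09,0],[0,0,-0.267]],[30,[0.03,0.08,0],[0,0,-0.267]],[30,[0.03,0.08,0],[0,0,-0.267]],[30,[0.02,0.06,0],[0,0,-0.2]],[30,[0.01,0.03,0],[0,0,-0.1]],[30,[0,0,0],[0,0,0]],[30,[0,0,0],[0,0,0]]])

```text
time_s: 8.52
ee_pos: [437.1, -102.8, 61.6]
ee_rot: [-180.0, -0.0, -21.0]
force: [0.1, -0.5, -0.3]
gripper_width: 30.1
gripper_force: 0.0
```

Emit:
move_arm(motion=[[30,[-0.05,-0.15,0],[0,0,0]],[30,[-0.06,-0.18,0],[0,0,0]],[30,[0,0,0],[0,0,0]],[30,[0,0,0.4],[0,0,0]],[30,[0,0,0.8],[0,0,0]],[30,[0,0,1],[0,0,0]],[30,[0,0,1],[0,0,0]],[30,[0,0,1],[0,0,0]],[30,[0,0,1],[0,0,0]],[30,[-0.3,-0.8,0.8],[0,0,0.5]],[30,[-0.4,-1,0],[0,0,0.5]],[30,[-0.4,-1,0],[0,0,0.5]],[30,[-0.4,-1,0],[0,0,0.5]],[30,[-0.4,-1,0],[0,0,0.5]],[30,[-0.4,-1,0],[0,0,0.5]],[30,[-0.4,-1,0],[0,0,0.5]],[30,[-0.4,-1,0],[0,0,0.5]],[30,[-0.4,-1,0],[0,0,0.5]],[30,[-0.4,-1,0],[0,0,0.5]],[30,[0,0,0],[0,0,0]]])

```text
time_s: 10.18
ee_pos: [335.0, -360.1, 211.4]
ee_rot: [179.9, 0.0, -1.2]
force: [1.1, 0.1, -0.1]
gripper_width: 30.1
gripper_force: 0.0
```

```bash
python3 - <<'E'
from h import *
s=state();print(s["time_s"],s["ee_pos"],s["force"])
a=grab_frame("top")
cv2.imwrite("pics/t3.png",cv2.resize(a[145:265,275:395],(600,600),interpolation=cv2.INTER_CUBIC))
E
```

```text
10.1833 [ 334.96663504 -360.09521529  211.36376612] [ 1.08455307  0.07402931 -0.06018409]
```

View pics/t3.png

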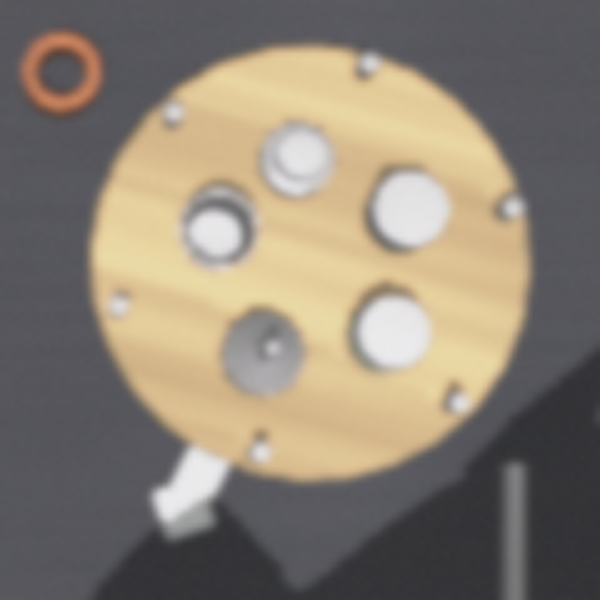

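```bash
python3 - <<'E'
from h import *
f=lambda x,y,z:pt("top",275+(x+.5)/5-.5,145+(y+.5)/5-.5,z)
c=np.array([548,-144.3])
for q in[(274,347,117),(262,352,60),(260,451,75),(456,402,75),(369,64,75),(512,207,75),(119,304,75),(173,113,75)]:
    d=f(*q)-c;print(np.hypot(*d),np.degrees(np.arctan2(d[1],d[0])))
E
```

```text
62.67827477115636 152.70146982420428
62.96852492351811 150.91793727388523
118.9879737838659 163.48348754750594
118.23104812781281 -136.60142992404252
119.89451723507035 -16.313754558896044
119.9747545215599 -76.01422658988639
118.92478784508752 103.18832201035384
119.81053045293628 43.77149225225817
```

The oil can is at about 152°, and the pointer is at 153° (about 1 mm off the line). Everything on the tray is upright and the arm is clear.

```bash
python3 -c "
from workcell import *
print(job_done())"
```

```text
the job is handed in; nothing more can be done
None
```

I turned the tray about 74° clockwise by pushing one peg and handed the job in at about 10 s. In the last picture the oil can stood about 1–2 mm off the pointer's line, with all five things upright and the arm clear; the hand-in gave no verdict.

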